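Load a slide carrier under the reader bar and bolt it in

TASK

Load the blue slide carrier into the slide reader: lay it on the deck in front of the white bar, push it along the lane under the bar until it is fully home against the stop, and then slide the bolt with the red post all the way across behind it. Leave the orange carrier and the other things on the bench where they are.

Things in the scene. Friction and masses are not known exactly. Their poses are not given: they have to be found in the camera images.
- blue_carrier_mid (a point): Loose BLUE slide carrier: flat plate 100 mm long (x), 46 wide (y), 12 thick (z up), 0.08 to 0.17 kg, one glass slide on top; ends alike, so either may go in first. The point is its centre, half-way up (6 mm above its underside). It starts flat on the bench.
- orange_carrier_mid (a point): The ORANGE slide carrier, same size and shape, the point at its centre. Not to be used: leave it where it lies.
- reader_mouth (a point): Slide reader, fixed: a grey deck 12 mm thick; a lane (white stripe) runs over it and under a fixed white bar. The point is mid-lane on the deck's top, below the bar's front face. x points along the lane into the slot, y to the side with the bolt, z up. Open deck in front: x -160 to 0, y -50 to +112 mm. Under the bar two walls leave a lane 50 mm wide, its mouth flared from x = -5 mm.
- reader_bar (a point): Middle of the top of the fixed white bar, 46 mm above the deck; axes as reader_mouth. The bar is 50 mm deep along the lane (x) and 94 mm long across it (y); its underside is 16 mm above the deck. Beyond it, a stop 20 mm high has its face 80 mm past the bar's front face. The walls of the lane are 16 mm high.
- reader_seat (a point): Where the carrier's centre is when it is fully home against the stop: 30 mm beyond the bar's front face, mid-lane, 6 mm above the deck; axes as reader_mouth. A carrier at home still sticks out 20 mm in front of the bar.
- bolt (a joint): Locking bolt, in m: 0 open (start 0 to 0.005), 0.040 fully across behind the carrier. Slides along the reader's -y, about 2 N of friction, stays where left. Brass, 12 mm wide, 2 to 12 mm above the deck, centred 30 mm in front of the bar's face: it passes 4 mm behind a carrier that is home, and is blocked by one that is not. Open, its tip is 8 mm (at least 3) outside the lane.
- bolt_post (a point): Red upright post at the bolt's outer end, to push it by: 10 mm diameter, top 45 mm above the deck. The point is on its axis, 28 mm above the deck, and moves with the bolt: 92 mm to the side (+y) of mid-lane when open, 52 mm when closed. Axes as reader_mouth. The bolt's fixed housing: x -42 to -18, y +32 to +48 mm from reader_mouth, 18 mm above the deck.
- reagent_bottle: Bystander: green bottle with blue cap and pale label, 44 mm diameter, 85 mm tall; origin under its centre. Leave alone.
- beaker: Bystander: open glass beaker, 68 mm diameter, 85 mm tall; origin under its centre. Leave alone.
- sample_jar: Bystander: small jar with white lid, 48 mm diameter, 55 mm tall; origin under its centre. Leave alone.
- slide_carton: Bystander: cardboard and yellow carton 85 x 40 x 55 mm; origin under its centre. Leave alone.
- forceps: Bystander: steel forceps lying flat, 120 mm long; origin under its centre. Leave alone.
Things that resemble listed ones, but are neither listed nor needed, are in the scene too. Of the things that look like the part that bears blue_carrier_mid, take the one that is farthest from the robot's base at the start.

How it is judged:
By the outcome, as a careful person would: the job done as asked, in the order asked, and still so for the second after the job is handed in, with the robot touching nothing.
It also fails if it takes over 59 s, if anything falls off the work surface, if the arm or the gripper's body presses on something with over 40 N, if the wrist force passes 120 N, or if a joint passes its speed limit or range.

ROBOT

A 7-joint arm with a two-finger parallel gripper is mounted at the origin on the work surface. World frame = base frame: x ahead of the robot, y to its left, z up, the work surface at z = 0. Lengths are in m, angles in rad, forces in N, time in s.
With the tool pointing down it reaches from about 0.425 to 0.95 m from the base axis. Payload 4.7 kg.
Tool frame: the origin (TCP) lies where the fingers leave the gripper's body, on its centre line; the fingertips stand 73 mm ahead of it and the grasp point (between the pads) lies 54 mm ahead of it; z points along the fingers, y is the direction in which the jaws open and shut (so a half turn about z gives the same grasp; the last joint's range is limited). The gripper opens to 85 mm and grips with 20 to 120 N. Pads are 22 mm wide; open, the fingers measure 114 mm over their backs; the gripper's body (76 mm by 85 mm) begins 54 mm behind the grasp point. The pads swing forward as they close: fully open they stand 13 mm farther back than shut.
Start: joints at [-1.371, 0.469, -0.049, 1.532, 0.024, 1.141, -0.082], TCP at [0.153, 0.657, 0.304] pointing down, gripper open.
Joint ranges: [-2.59, 2.59], [-0.33, 1.99], [-1.39, 1.29], [0.1, 2.45], [-1.04, 4.18], [0.21, 1.99], [-2.66, 2.66]. Speed limits (rad/s): [2.57, 2.57, 3.14, 3.14, 3.14, 3.14, 3.14].

INTERFACE

Orientations are given as a unit quaternion [w, x, y, z].
In Python, from bench import read_state, get_image, camera_params, hand_in gives the robot as it stands.
- The arm moves only by the shell command python3 -m pendant 'ROWS' [FORCE]. ROWS is JSON, a list of rows, each an object of numbers: "claw": the gripper's target within -1 to 1 (fully open at 1, half-way at 0, shut at -1); "tx", "ty", "tz": the shift along the tool's x, y, z in units of 40 mm (1.0 is 40 mm); "rx", "ry", "rz": the turn, a rotation vector about the tool's x, y, z in units of 6 degrees (1.0 is 6 degrees). In form: [{"claw": .., "tx": .., "ty": .., "tz": .., "rx": .., "ry": .., "rz": ..}, ...]. A call has 1 to 20 rows; each row is the pose to reach, as a shift and turn from the pose measured when the call began, along the tool's axes at that moment; what a row does not reach only later rows make up. A row lasts 1/8 s, in which the tool goes at most 62.5 mm and 10.7 degrees, less where a joint would pass 70% of its speed; a pose out of reach is approached as far as the arm can. A call with a gripper value outside its range is refused whole. The fingers move at their own pace and stop on an object; FORCE is the grip in N (left out, the last holds). Time passes only in rows, so rows that repeat a pose let the fingers close. It gives the time, the measured TCP pose, the force and the opening at its end, in the units of the state.
- read_state(): the state, without advancing time (a new reading comes with each control period).
- get_image(name): name is "side" or "top" or "wrist"; returns (picture, depth): 384x512x3 uint8, red, green, blue; 384x512 float32, m along the optical axis (not along the pixel's ray), 0 where there is no reading.
- camera_params(name): a dict with "camera_matrix" (3x3 intrinsics, pixels), "dist_coeffs" ([k1, k2, p1, p2, k3] as OpenCV has them; the pictures are not rectified), "rvec" (rotation vector, rad) and "tvec" (3), from world to camera coordinates, as OpenCV has them. Camera axes: x right, y down, z forward; pixel columns grow to the right and rows downward; lengths in m; the calibration is good to about 2 mm. A picture is of the moment at which its call begins: read the wrist's pose just before it. camera_params takes no time and is no camera call; for the wrist camera it gives the pose at the moment of the call.
- hand_in(): hands the job in, once; it reports no verdict.
The state is a dict: "time": time; "q": joint angles; "qvel": joint speeds; "joint_torque": joint torques, N m; "ee_pos": TCP position; "tool_rot": TCP orientation; "contact_force": force on the tool from outside, world axes, zero at the start; "ft_torque": the same for the moment, N m; "grip_width": opening from 0.0 (shut) to 1.0 (fully open).
Only numpy, scipy, OpenCV 4.12 (cv2) and the standard library are available. Lean on these libraries where they do the work, as an engineer would, in place of code of your own. Each camera call takes 0.05 s, during which the arm holds its last target.

## Working session

There is one attempt and no reset: what is moved stays moved. The work goes in short steps, Python scripts to look and compute and a shell command to move; the robot and the scene stay as the last step left them, time stands still between calls to the robot, and variables do not carry over. Pictures are saved under pics/ and viewed, and the job is handed in when it is done.

```bash
ls; mkdir -p pics; python3 - <<'E'
from bench import *
import cv2,json
s=read_state(); print(s)
for n in ["side","top","wrist"]:
    p=camera_params(n); im,d=get_image(n)
    print(n,p)
    cv2.imwrite(f"pics/{n}0.png",im[:,:,::-1])
    import numpy as np; np.savez(f"/tmp/{n}0.npz",im=im,d=d,**{k:np.array(v) for k,v in p.items()})
E
```

```text
pics
{'time': 0.0, 'q': array([-1.37085636,  0.46945675, -0.04859579,  1.53370887,  0.02411541,
        1.14101825, -0.08227306]), 'qvel': array([-0.00202714,  0.0002739 ,  0.0014352 , -0.00140585,  0.00075243,
        0.00125174, -0.00178631]), 'joint_torque': array([ 5.59230539e-04, -5.10303569e+01, -4.64582210e-02, -2.37711149e+01,
        1.06239924e-02,  7.52459775e-03, -4.23482433e-06]), 'ee_pos': array([0.1530075 , 0.6569645 , 0.30284465]), 'tool_rot': array([-7.02343154e-05,  1.14137600e-01,  9.93464445e-01, -1.00000525e-03]), 'contact_force': array([ 0.08128282, -0.27668252, -1.21163658]), 'ft_torque': array([ 0.00372588, -0.02507384,  0.06758287]), 'grip_width': 0.9997644456410458}
side {'camera_matrix': array([[393.35430047,   0.        , 258.35699346],
       [  0.        , 393.35430047, 188.26185404],
       [  0.        ,   0.        ,   1.        ]]), 'dist_coeffs': array([0.04698121, 0.        , 0.        , 0.        , 0.        ]), 'rvec': array([ 2.2854917 , -0.57268815,  0.23701261]), 'tvec': array([-0.41096089,  0.2338867 ,  1.10220349])}
top {'camera_matrix': array([[402.21187448,   0.        , 247.0696605 ],
       [  0.        , 402.21187448, 193.88647728],
       [  0.        ,   0.        ,   1.        ]]), 'dist_coeffs': array([-0.03988879,  0.        ,  0.        ,  0.        ,  0.        ]), 'rvec': array([ 2.17952108, -2.14089017,  0.10017943]), 'tvec': array([0.04010627, 0.48294192, 1.31562089])}
wrist {'camera_matrix': array([[335.10683659,   0.        , 258.46534817],
       [  0.        , 335.10683659, 189.41744356],
       [  0.        ,   0.        ,   1.        ]]), 'dist_coeffs': array([-0.06154998,  0.        ,  0.        ,  0.        ,  0.        ]), 'rvec': array([-2.24258864, -1.78273267, -0.29879852]), 'tvec': array([-0.67345652, -0.04432235,  0.38072515])}
```

View pics/top0.png

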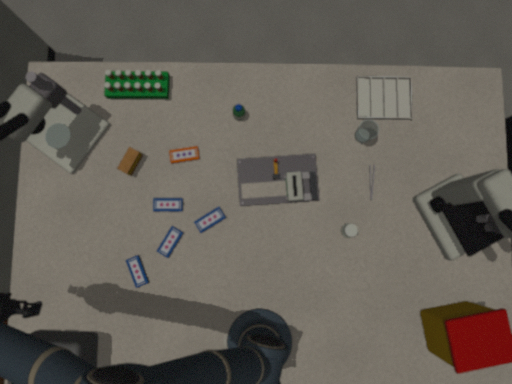

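View pics/side0.png

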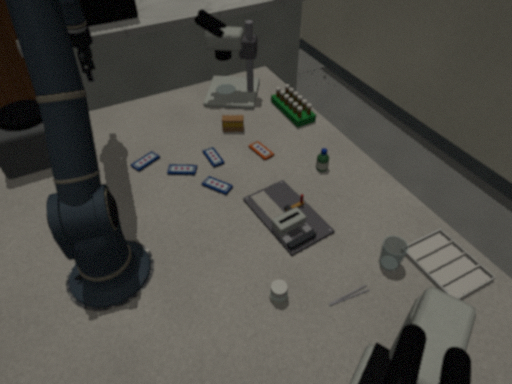

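View pics/wrist0.png

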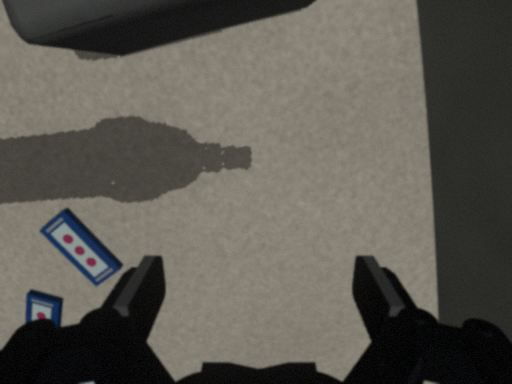

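```bash
cat > h.py <<'E'
import numpy as np, cv2
def load(n): 
    z=np.load(n); return z
def RT(p): 
    return cv2.Rodrigues(np.array(p["rvec"],float))[0], np.array(p["tvec"],float)
def onplane(p,uv,z):
    uv=np.array(uv,float).reshape(-1,1,2)
    n=cv2.undistortPoints(uv,np.array(p["camera_matrix"]),np.array(p["dist_coeffs"])).reshape(-1,2)
    R,t=RT(p); C=-R.T@t
    r=np.c_[n,np.ones(len(n))]@R
    return C+r*((z-C[2])/r[:,2])[:,None]
def proj(p,P):
    return cv2.projectPoints(np.array(P,float).reshape(-1,1,3),np.array(p["rvec"]),np.array(p["tvec"]),np.array(p["camera_matrix"]),np.array(p["dist_coeffs"]))[0].reshape(-1,2)
def cloud(p,d):
    v,u=np.indices(d.shape); uv=np.stack([u,v],-1).reshape(-1,1,2).astype(float)
    n=cv2.undistortPoints(uv,np.array(p["camera_matrix"]),np.array(p["dist_coeffs"])).reshape(-1,2)
    R,t=RT(p); c=np.c_[n,np.ones(len(n))]*d.reshape(-1,1)
    return ((c-t)@R).reshape(*d.shape,3)
def crop(im,r,k,fn):
    u0,v0,u1,v1=r
    cv2.imwrite(fn,cv2.resize(im[v0:v1,u0:u1,::-1],None,fx=k,fy=k,interpolation=cv2.INTER_CUBIC))
E
python3 - <<'E'
from h import *
z=load("/tmp/top0.npz"); im=z["im"]
crop(im,(110,130,340,300),3.4,"pics/topcrop.png")
zs=load("/tmp/side0.npz"); crop(zs["im"],(120,130,340,260),3.6,"pics/sidecrop.png")
print("base px",proj(z,[[0,0,0]]))
hsv=cv2.cvtColor(im,cv2.COLOR_RGB2HSV)
for nm,lo,hi in [("blue",(100,110,50),(125,255,255)),("or",(3,120,80),(18,255,255))]:
    m=cv2.inRange(hsv,lo,hi); m=cv2.morphologyEx(m,cv2.MORPH_CLOSE,np.ones((7,7)))
    n,l,st,c=cv2.connectedComponentsWithStats(m)
    for i in range(1,n):
        if st[i,4]>60:
            pts=np.argwhere(l==i)[:,::-1].astype(float)
            W=onplane(z,pts,0.012)[:,:2].astype(np.float32)
            r=cv2.minAreaRect(W); print(nm,c[i],st[i,4],r, np.linalg.norm(r[0]))
E
```

```text
base px [[259.26459908 340.73250787]]
blue [141.97142857 269.37142857] 70 ((0.2260955572128296, 0.394622802734375), (0.09254983067512512, 0.008172359317541122), 23.206167221069336) 0.4548036471152286
or [183.81767956 154.8121547 ] 181 ((0.6157983541488647, 0.26754745841026306), (0.046593036502599716, 0.10009010881185532), 9.954421043395996) 0.6714084118286292
or [127.97692308 159.98076923] 260 ((0.593264639377594, 0.45949333906173706), (0.03811493143439293, 0.08127706497907639), 62.9151611328125) 0.7503979350837335
or [479.0989011  317.52747253] 91 ((0.08540506660938263, -0.7229915857315063), (0.03573683649301529, 0.05831097811460495), 32.40214157104492) 0.7280184464978282
or [472.72815534 368.06796117] 103 ((-0.07049304246902466, -0.69968181848526), (0.020833751186728477, 0.11774861812591553), 11.47618579864502) 0.7032239445264787
```

View pics/topcrop.png

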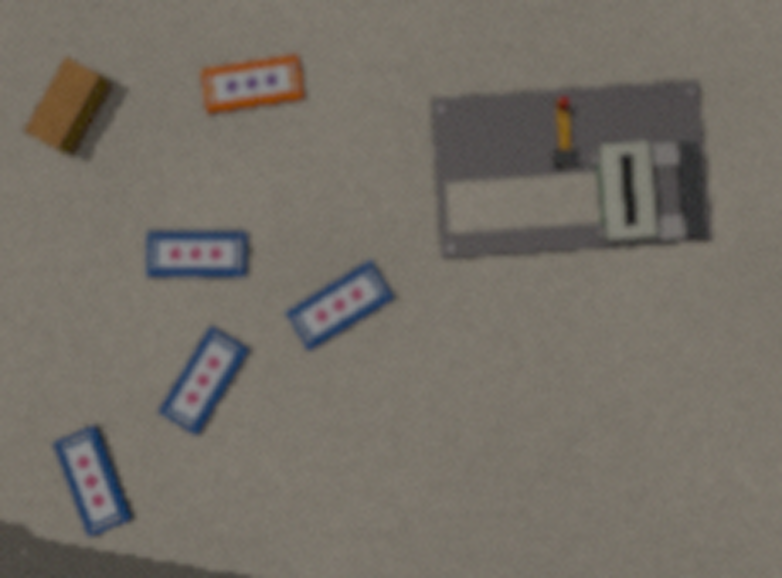

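View pics/sidecrop.png

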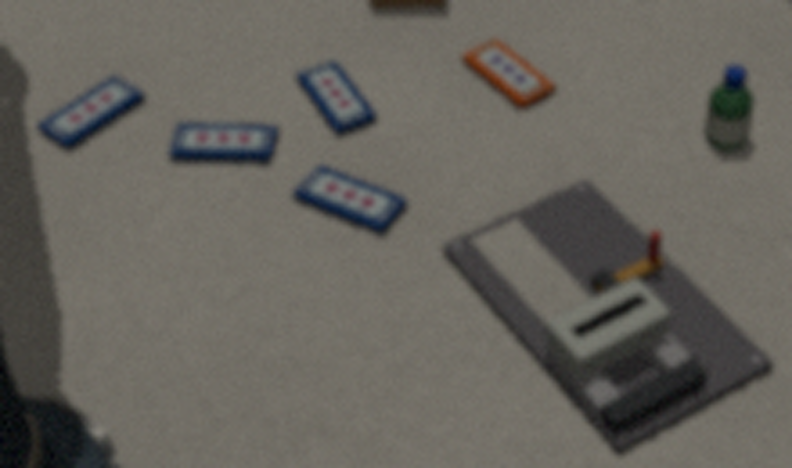

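```bash
python3 - <<'E'
from h import *
z=load("/tmp/top0.npz"); im=z["im"]
hsv=cv2.cvtColor(im,cv2.COLOR_RGB2HSV)
m=cv2.inRange(hsv,(95,70,30),(130,255,255)); m[:, 320:]=0
# close to fill
m2=cv2.morphologyEx(m,cv2.MORPH_CLOSE,np.ones((9,9)))
n,l,st,c=cv2.connectedComponentsWithStats(m2)
for i in range(1,n):
    if st[i,4]>80:
        cn=cv2.findContours((l==i).astype(np.uint8),cv2.RETR_EXTERNAL,cv2.CHAIN_APPROX_NONE)[0][0]
        W=onplane(z,cn.reshape(-1,2),0.011)[:,:2]
        r=cv2.minAreaRect(W.astype(np.float32)); print(c[i],st[i,4],r,np.linalg.norm(r[0]))
# reader features from depth
P=cloud(z,z["d"])
for uv in [(300,175),(300,190),(300,200),(275,165),(276,175),(262,188),(245,170),(313,190),(292,178)]:
    print(uv,P[uv[1],uv[0]].round(4),im[uv[1],uv[0]])
E
```

```text
[167.30769231 204.01856764] 377 ((0.4448144733905792, 0.31731024384498596), (0.040697287768125534, 0.09886448085308075), 1.0513957738876343) 0.5463933625024217
[209.92696629 219.14606742] 356 ((0.395918607711792, 0.172883078455925), (0.04373292252421379, 0.09685052186250687), 32.781158447265625) 0.43201863703877563
[169.66666667 241.42447917] 384 ((0.319092333316803, 0.3052014708518982), (0.04462020471692085, 0.09763788431882858), 60.56586837768555) 0.4415516447616561
[136.91304348 271.1943734 ] 391 ((0.21905770897865295, 0.41136279702186584), (0.0969909057021141, 0.04571101441979408), 24.305601119995117) 0.46605324871373766
[229.42628205 364.5150641 ] 3120 ((-0.022150278091430664, 0.14480586349964142), (0.2266664057970047, 0.4435311555862427), 1.506941556930542) 0.14649018029685298
[283.98529412 334.66176471] 136 ((0.017676744610071182, -0.08250409364700317), (0.09350461512804031, 0.031357474625110626), 24.135831832885742) 0.084376494170611
[ 17.30529857 352.08494533] 1189 ((-0.07211335748434067, 0.8148900866508484), (0.1662418246269226, 0.15915687382221222), 66.25358581542969) 0.8180746846404009
[ 60.65066026 370.56782713] 833 ((-0.10176679491996765, 0.6479535698890686), (0.09983208030462265, 0.13463950157165527), 2.35971736907959) 0.655896569041393
(300, 175) [ 0.5441 -0.1238  0.056 ] [113 111 103]
(300, 190) [ 0.4943 -0.1237  0.0593] [124 123 113]
(300, 200) [ 0.4652 -0.1283  0.0209] [73 70 64]
(275, 165) [ 0.5813 -0.0433  0.0261] [127  93  35]
(276, 175) [ 0.5464 -0.0466  0.0325] [52 52 48]
(262, 188) [ 0.5042 -0.001   0.0144] [124 118 109]
(245, 170) [0.5652 0.0575 0.0108] [81 76 76]
(313, 190) [ 0.4985 -0.1704  0.0298] [48 49 51]
(292, 178) [ 0.5331 -0.0973  0.0602] [91 91 83]
```

Four blue carriers look alike in the top view. By distance from the base they are (168,205) at 0.546 m, (137,271) at 0.466, (170,241) at 0.442 and (210,219) at 0.432. The orange one is at (184,155). The one meant is (168,205), the farthest by 8 cm. The enlarged crop confirms it has a blue frame and one slide with red dots. The reader is at about (278,180), with its lane running to the right (world -y) and the bolt towards +x.

I'll hover over the carrier and look with the wrist camera.

```bash
cat > rel.py <<'E'
import sys
from bench import read_state
import numpy as np
from scipy.spatial.transform import Rotation as Ro
def rel(target,yaw):
    s=read_state(); w,x,y,z=s["tool_rot"]; R=Ro.from_quat([x,y,z,w])
    a=np.radians(yaw); ty=np.array([np.cos(a),np.sin(a),0]); tz=np.array([0,0,-1.]); tx=np.cross(ty,tz)
    T=Ro.from_matrix(np.c_[tx,ty,tz])
    print("shift units",(R.inv().apply(np.array(target)-s["ee_pos"])/0.04).round(3),"turn units",((R.inv()*T).as_rotvec(degrees=True)/6).round(3))
    print("now",s["time"],s["ee_pos"].round(4),"yaw y",np.degrees(np.arctan2(*R.as_matrix()[[1,0],1])).round(2),"tilt z",R.as_matrix()[:,2].round(4),"F",s["contact_force"].round(1),"gw",round(s["grip_width"],3))
if __name__=="__main__":
    a=[float(v) for v in sys.argv[1:]]; rel(a[:3],a[3])
E
python3 rel.py 0.445 0.317 0.26 1
python3 - <<'E'
from h import *
from bench import *
p=camera_params("wrist"); R,t=RT(p); print("cam",-R.T@t, "axis",R[2]); print(read_state()["ee_pos"])
E
```

```text
shift units [-9.038 -6.624  1.088] turn units [-1.2000e-02  1.0000e-02  1.2649e+01]
now 0.15 [0.153  0.6571 0.3031] yaw y 76.89 tilt z [-3.0e-04 -1.5e-03 -1.0e+00] F [0.3 0.6 0.7] gw 0.998
cam [0.07150826 0.67517689 0.37370157] axis [ 0.31867047 -0.07457991 -0.94492696]
[0.15299053 0.65709189 0.30309205]
```

```bash
python3 -m pendant '[{"claw":0.45,"tx":-2,"ty":-1.5,"tz":0.3,"rz":2.8},{"claw":0.45,"tx":-4,"ty":-3,"tz":0.6,"rz":5.6},{"claw":0.45,"tx":-6,"ty":-4.5,"tz":0.8,"rz":8.4},{"claw":0.45,"tx":-8,"ty":-6,"tz":1,"rz":11},{"claw":0.45,"tx":-9.04,"ty":-6.62,"tz":1.09,"rz":12.65},{"claw":0.45,"tx":-9.04,"ty":-6.62,"tz":1.09,"rz":12.65},{"claw":0.45,"tx":-9.04,"ty":-6.62,"tz":1.09,"rz":12.65},{"claw":0.45,"tx":-9.04,"ty":-6.62,"tz":1.09,"rz":12.65},{"claw":0.45,"tx":-9.04,"ty":-6.62,"tz":1.09,"rz":12.65},{"claw":0.45,"tx":-9.04,"ty":-6.62,"tz":1.09,"rz":12.65}]'
python3 - <<'E'
from h import *
from bench import *
p=camera_params("wrist"); im,d=get_image("wrist")
np.savez("/tmp/w1.npz",im=im,d=d,**{k:np.array(v) for k,v in p.items()})
cv2.imwrite("pics/w1.png",im[:,:,::-1])
E
python3 rel.py 0.445 0.317 0.26 1
```

```text
shift units [-9.038 -6.626  1.09 ] turn units [-1.0000e-02  8.0000e-03  1.2649e+01]
now 0.2 [0.153  0.6572 0.3033] yaw y 76.89 tilt z [-3.0e-04 -1.2e-03 -1.0e+00] F [ 0.4 -0.3 -0.6] gw 0.997invalid input
```

View pics/w1.png

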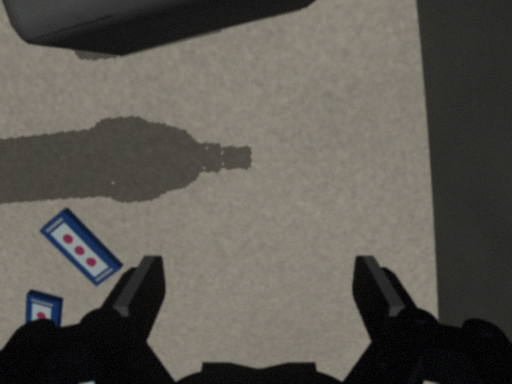

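The call was refused and the view hasn't changed. Each row probably needs all seven keys, so I'll send them all.

```bash
python3 -m pendant '[{"claw":0.45,"tx":-2,"ty":-1.5,"tz":0.3,"rx":0,"ry":0,"rz":2.8},{"claw":0.45,"tx":-4,"ty":-3,"tz":0.6,"rx":0,"ry":0,"rz":5.6},{"claw":0.45,"tx":-6,"ty":-4.5,"tz":0.8,"rx":0,"ry":0,"rz":8.4},{"claw":0.45,"tx":-8,"ty":-6,"tz":1,"rx":0,"ry":0,"rz":11},{"claw":0.45,"tx":-9.04,"ty":-6.62,"tz":1.09,"rx":0,"ry":0,"rz":12.65},{"claw":0.45,"tx":-9.04,"ty":-6.62,"tz":1.09,"rx":0,"ry":0,"rz":12.65},{"claw":0.45,"tx":-9.04,"ty":-6.62,"tz":1.09,"rx":0,"ry":0,"rz":12.65},{"claw":0.45,"tx":-9.04,"ty":-6.62,"tz":1.09,"rx":0,"ry":0,"rz":12.65},{"claw":0.45,"tx":-9.04,"ty":-6.62,"tz":1.09,"rx":0,"ry":0,"rz":12.65},{"claw":0.45,"tx":-9.04,"ty":-6.62,"tz":1.09,"rx":0,"ry":0,"rz":12.65}]'
python3 - <<'E'
from h import *
from bench import *
p=camera_params("wrist"); im,d=get_image("wrist")
np.savez("/tmp/w1.npz",im=im,d=d,**{k:np.array(v) for k,v in p.items()})
cv2.imwrite("pics/w1b.png",im[:,:,::-1])
E
python3 rel.py 0.445 0.317 0.26 1
```

```text
time: 1.45
ee_pos: [0.4438, 0.3191, 0.2599]
tool_rot: [-0.0, 0.7, 0.715, -0.0]
contact_force: [-0.2, 0.7, 0.3]
grip_width: 0.73
shift units [-0.056  0.029 -0.001] turn units [-0.009  0.004  0.039]
now 1.5 [0.4438 0.3192 0.26  ] yaw y 1.23 tilt z [-9.e-04 -4.e-04 -1.e+00] F [-1.3  0.4 -0.1] gw 0.726
```

View pics/w1b.png

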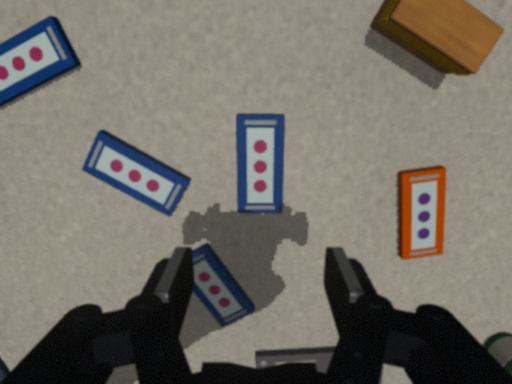

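The wrist view shows the target carrier at (260,163). The orange one is at (422,212), and the other three blue ones are to the left and below. Next I'll measure the target.

```bash
cat > meas.py <<'E'
from h import *
def blue(z,near,zt=0.012,r=70):
    im=z["im"]; hsv=cv2.cvtColor(im,cv2.COLOR_RGB2HSV)
    m=cv2.inRange(hsv,(98,110,60),(125,255,255))
    m2=cv2.morphologyEx(m,cv2.MORPH_CLOSE,np.ones((5,5)))
    n,l,st,c=cv2.connectedComponentsWithStats(m2)
    out=None
    for i in range(1,n):
        if st[i,4]>300:
            cn=max(cv2.findContours((l==i).astype(np.uint8),cv2.RETR_EXTERNAL,cv2.CHAIN_APPROX_NONE)[0],key=len)
            W=onplane(z,cn.reshape(-1,2),zt)[:,:2]
            q=cv2.minAreaRect(W.astype(np.float32)); print(c[i].round(1),st[i,4],q)
E
python3 - <<'E'
from meas import *
z=load("/tmp/w1.npz"); blue(z,None)
P=cloud(z,z["d"]); print(P[163,260],P[163,300], P[120,242],P[205,278])
hsv=cv2.cvtColor(z["im"],cv2.COLOR_RGB2HSV); print(hsv[160,241],hsv[214,260],hsv[118,260])
E
```

```text
[37.8 56.9] 1888 ((0.2259218543767929, 0.4131961166858673), (0.08884230256080627, 0.04571722075343132), 23.471845626831055)
[259.6 160.3] 1886 ((0.44572529196739197, 0.31689900159835815), (0.044062502682209015, 0.09843498468399048), 1.160217523574829)
[137.4 172.8] 2043 ((0.3218785226345062, 0.3055107295513153), (0.04607805982232094, 0.09851515293121338), 60.668643951416016)
[0.44593854 0.32000219 0.01322291] [4.86711374e-01 3.17569786e-01 2.29831052e-04] [0.42802805 0.36102664 0.01200137] [0.46537681 0.27602329 0.01235287]
[109 183 106] [20 18 87] [109 163 108]
```

```bash
python3 -m pendant '[{"claw":0.45,"tx":-0.05,"ty":0.05,"tz":1.5,"rx":0,"ry":0,"rz":0},{"claw":0.45,"tx":-0.05,"ty":0.05,"tz":3,"rx":0,"ry":0,"rz":0},{"claw":0.45,"tx":-0.05,"ty":0.05,"tz":4,"rx":0,"ry":0,"rz":0},{"claw":0.45,"tx":-0.05,"ty":0.05,"tz":4.4,"rx":0,"ry":0,"rz":0},{"claw":0.45,"tx":-0.05,"ty":0.05,"tz":4.6,"rx":0,"ry":0,"rz":0},{"claw":0.45,"tx":-0.05,"ty":0.05,"tz":4.64,"rx":0,"ry":0,"rz":0},{"claw":0.45,"tx":-0.05,"ty":0.05,"tz":4.64,"rx":0,"ry":0,"rz":0}]'
python3 rel.py 0.4457 0.317 0.0745 1.2
python3 - <<'E'
from h import *
from bench import *
im,d=get_image("wrist"); cv2.imwrite("pics/w2.png",im[:,:,::-1])
E
```

```text
time: 2.38
ee_pos: [0.4463, 0.3177, 0.0756]
tool_rot: [-0.0, 0.699, 0.715, 0.001]
contact_force: [-0.5, 0.0, -0.3]
grip_width: 0.725
shift units [-0.018 -0.015  0.027] turn units [ 0.009 -0.012  0.006]
now 2.375 [0.4463 0.3177 0.0756] yaw y 1.24 tilt z [ 9.0e-04  1.3e-03 -1.0e+00] F [-0.5  0.  -0.3] gw 0.725
```

View pics/w2.png

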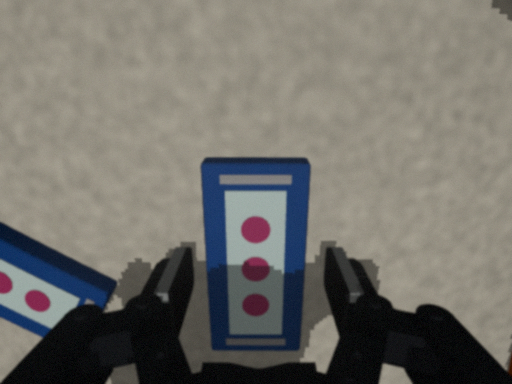

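The fingers straddle the carrier at x≈190 and 325 with the plate between 205 and 308, so it is centred. Closing and lifting.

```bash
python3 -m pendant '[{"claw":-1,"tx":0,"ty":0,"tz":0.02,"rx":0,"ry":0,"rz":0},{"claw":-1,"tx":0,"ty":0,"tz":0.02,"rx":0,"ry":0,"rz":0},{"claw":-1,"tx":0,"ty":0,"tz":0.02,"rx":0,"ry":0,"rz":0},{"claw":-1,"tx":0,"ty":0,"tz":0.02,"rx":0,"ry":0,"rz":0},{"claw":-1,"tx":0,"ty":0,"tz":0.02,"rx":0,"ry":0,"rz":0},{"claw":-1,"tx":0,"ty":0,"tz":0.02,"rx":0,"ry":0,"rz":0}]' 40
python3 rel.py 0.4457 0.317 0.0745 1.2
python3 -m pendant '[{"claw":-1,"tx":0,"ty":0,"tz":-0.5,"rx":0,"ry":0,"rz":0},{"claw":-1,"tx":0,"ty":0,"tz":-1.5,"rx":0,"ry":0,"rz":0},{"claw":-1,"tx":0,"ty":0,"tz":-2.5,"rx":0,"ry":0,"rz":0},{"claw":-1,"tx":0,"ty":0,"tz":-3.5,"rx":0,"ry":0,"rz":0},{"claw":-1,"tx":0,"ty":0,"tz":-4,"rx":0,"ry":0,"rz":0},{"claw":-1,"tx":0,"ty":0,"tz":-4,"rx":0,"ry":0,"rz":0}]'
python3 - <<'E'
from h import *
from bench import *
p=camera_params("wrist");im,d=get_image("wrist"); cv2.imwrite("pics/w3.png",im[:,:,::-1])
np.savez("/tmp/w3.npz",im=im,d=d,**{k:np.array(v) for k,v in p.items()})
p=camera_params("top");im,d=get_image("top"); crop(im,(100,120,340,290),3.2,"pics/t3.png")
np.savez("/tmp/t3.npz",im=im,d=d,**{k:np.array(v) for k,v in p.items()})
E
python3 rel.py 0.5 0.1 0.26 4
```

```text
time: 3.18
ee_pos: [0.4466, 0.318, 0.0759]
tool_rot: [-0.0, 0.699, 0.715, 0.001]
contact_force: [-0.8, -1.4, 6.6]
grip_width: 0.52
shift units [-0.024 -0.023  0.035] turn units [ 0.016 -0.023  0.006]
now 3.175 [0.4466 0.318  0.0759] yaw y 1.23 tilt z [ 0.0017  0.0025 -1.    ] F [-0.8 -1.4  6.6] gw 0.52
time: 3.92
ee_pos: [0.4469, 0.3179, 0.2375]
tool_rot: [-0.0, 0.699, 0.715, 0.003]
contact_force: [0.5, -0.0, -2.3]
grip_width: 0.52
shift units [-5.458  1.239 -0.63 ] turn units [ 0.006 -0.017 -0.461]
now 4.025 [0.4457 0.3172 0.2351] yaw y 1.24 tilt z [ 5.0e-04  1.8e-03 -1.0e+00] F [-0.6  0.2 -1.1] gw 0.525
```

View pics/w3.png

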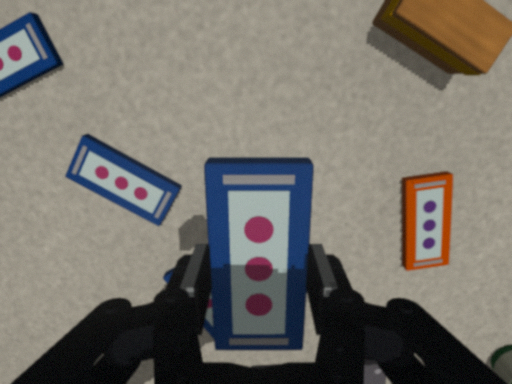

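View pics/t3.png

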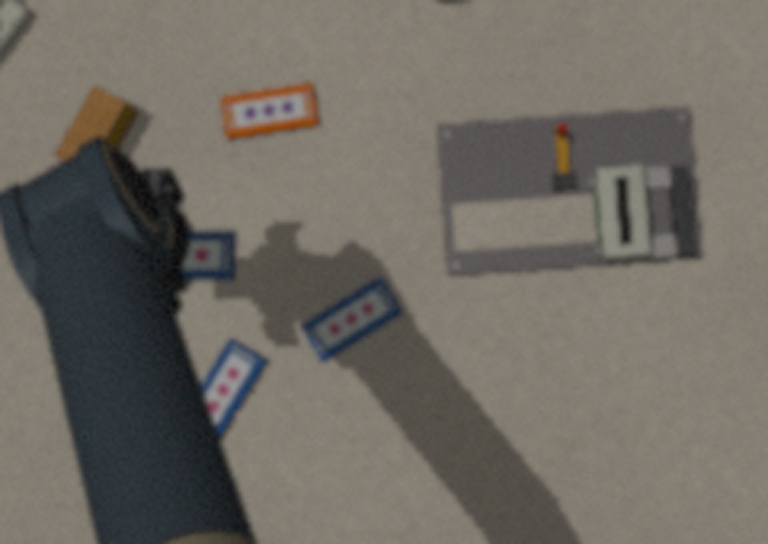

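The carrier is held square. The wrist image's up direction is +y, so to see the reader clear of the held carrier I'll pass over it to the -y side and look.

```bash
python3 -m pendant '[{"claw":-1,"tx":-1.4,"ty":0.2,"tz":-0.3,"rx":0,"ry":0,"rz":0},{"claw":-1,"tx":-2.8,"ty":0.4,"tz":-0.6,"rx":0,"ry":0,"rz":-0.2},{"claw":-1,"tx":-4.2,"ty":0.6,"tz":-0.9,"rx":0,"ry":0,"rz":-0.4},{"claw":-1,"tx":-5.6,"ty":0.8,"tz":-1,"rx":0,"ry":0,"rz":-0.5},{"claw":-1,"tx":-7,"ty":1,"tz":-1.1,"rx":0,"ry":0,"rz":-0.5},{"claw":-1,"tx":-8.4,"ty":1.2,"tz":-1.1,"rx":0,"ry":0,"rz":-0.5},{"claw":-1,"tx":-9.8,"ty":1.4,"tz":-1.1,"rx":0,"ry":0,"rz":-0.5},{"claw":-1,"tx":-10.8,"ty":1.6,"tz":-1.1,"rx":0,"ry":0,"rz":-0.5},{"claw":-1,"tx":-11.3,"ty":1.6,"tz":-1.1,"rx":0,"ry":0,"rz":-0.5},{"claw":-1,"tx":-11.3,"ty":1.6,"tz":-1.1,"rx":0,"ry":0,"rz":-0.5},{"claw":-1,"tx":-11.3,"ty":1.6,"tz":-1.1,"rx":0,"ry":0,"rz":-0.5},{"claw":-1,"tx":-11.3,"ty":1.6,"tz":-1.1,"rx":0,"ry":0,"rz":-0.5}]'
python3 - <<'E'
from h import *
from bench import *
print(read_state()["qvel"].round(3))
p=camera_params("wrist");im,d=get_image("wrist"); cv2.imwrite("pics/w4.png",im[:,:,::-1])
np.savez("/tmp/w4.npz",im=im,d=d,**{k:np.array(v) for k,v in p.items()})
E
python3 rel.py 0.5 0.0 0.12 4
```

```text
time: 5.52
ee_pos: [0.5195, -0.1317, 0.2779]
tool_rot: [-0.001, 0.68, 0.734, 0.001]
contact_force: [-0.7, 0.2, -1.8]
grip_width: 0.522
[-0.002 -0.005  0.006 -0.005  0.002  0.002  0.002]
shift units [ 3.316 -0.236  3.961] turn units [ 0.003 -0.022  0.062]
now 5.575 [ 0.5195 -0.1319  0.2781] yaw y 4.37 tilt z [ 1.0e-04  2.3e-03 -1.0e+00] F [ 0.7 -0.2 -1.9] gw 0.53
```

View pics/w4.png

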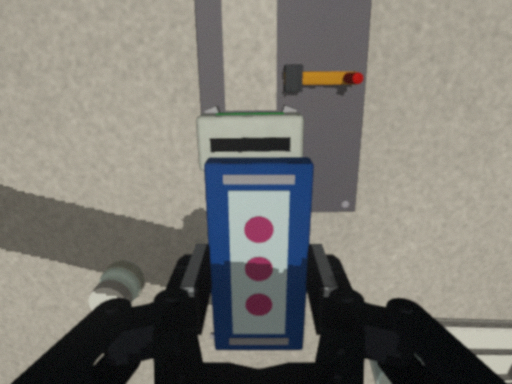

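The bar spans x=198 to 303 with its front edge at row ~113. The lane stripe runs x=222 to 277, the bolt housing is at (293,78) and the red post top at (354,78). Next I'll fit the reader frame.

```bash
cat > fitr.py <<'E'
from h import *
z=load("/tmp/w4.npz"); im=z["im"]; g=cv2.GaussianBlur(cv2.cvtColor(im,cv2.COLOR_RGB2GRAY),(0,0),1).astype(float)
def vedge(u0,u1,rows,sgn):
    o=[]
    for v in rows:
        dx=sgn*np.diff(g[v,u0:u1]); k=dx.argmax()
        if dx[k]>4 and 0<k<len(dx)-1:
            a,b,c=dx[k-1:k+2]; s=.5*(a-c)/(a-2*b+c); o.append((u0+k+.5+s,v))
    return np.array(o)
def hedge(v0,v1,cols,sgn):
    o=[]
    for u in cols:
        dx=sgn*np.diff(g[v0:v1,u]); k=dx.argmax()
        if dx[k]>4 and 0<k<len(dx)-1:
            a,b,c=dx[k-1:k+2]; s=.5*(a-c)/(a-2*b+c); o.append((u,v0+k+.5+s))
    return np.array(o)
def line(name,px,zz):
    W=onplane(z,px,zz)[:,:2].astype(np.float32)
    vx,vy,x,y=cv2.fitLine(W,cv2.DIST_HUBER,0,.01,.01).ravel()
    print(name,len(px),"pt",(x.round(4),y.round(4)),"ang",np.degrees(np.arctan2(vy,vx)).round(2)); return np.array([vx,vy,x,y])
rows=range(3,95)
L=line("stripeL",vedge(214,230,rows,1),.012)
R=line("stripeR",vedge(270,286,[r for r in rows if r<58],-1),.012)
D=line("deckL",vedge(185,205,rows,-1),.012)
E=line("deckR",vedge(358,378,range(3,60),1),.012)
B=line("barside R",vedge(296,312,range(122,155),-1),.058)
BL=line("barside L",vedge(190,206,range(122,155),1),.058)
P=cloud(z,z["d"])
for v in range(100,125,1): print(v,P[v,255].round(4),im[v,255])
hsv=cv2.cvtColor(im,cv2.COLOR_RGB2HSV)
m=(cv2.inRange(hsv,(0,150,60),(6,255,255))|cv2.inRange(hsv,(172,150,60),(180,255,255))); m[:, :330]=0; m[150:]=0
q=np.argwhere(m)[:,::-1]; print("red",q.min(0),q.max(0),q.mean(0),onplane(z,q.mean(0),.057),P[78,354])
m=cv2.inRange(hsv,(14,150,80),(25,255,255)); q=np.argwhere(m)[:,::-1]; q=q[q[:,1]<100]; print("brass",q.min(0),q.max(0),onplane(z,[[q[:,0].min(),q[:,1].mean()],[q[:,0].max(),q[:,1].mean()]],.024))
E
python3 fitr.py
```

```text
stripeL 92 pt (np.float32(0.4789), np.float32(-0.0333)) ang -84.92
stripeR 55 pt (np.float32(0.5268), np.float32(-0.0022)) ang -84.84
deckL 92 pt (np.float32(0.4535), np.float32(-0.0263)) ang -84.85
deckR 57 pt (np.float32(0.6138), np.float32(-0.004)) ang -85.07
barside R 33 pt (np.float32(0.5562), np.float32(-0.1023)) ang -84.78
barside L 33 pt (np.float32(0.4661), np.float32(-0.1035)) ang -84.98
100 [ 0.5123 -0.0719  0.0143] [168 162 147]
101 [ 0.5123 -0.073   0.0125] [169 167 150]
102 [ 0.5124 -0.0739  0.0126] [169 163 150]
103 [ 0.5125 -0.075   0.011 ] [169 162 147]
104 [ 0.5125 -0.0759  0.0119] [169 163 150]
105 [ 0.5126 -0.0768  0.0124] [169 164 149]
106 [ 0.5127 -0.0777  0.0132] [166 160 148]
107 [ 0.5128 -0.0787  0.013 ] [167 161 148]
108 [ 0.5128 -0.0797  0.0124] [164 160 147]
109 [ 0.5129 -0.0807  0.0121] [151 148 137]
110 [ 0.513  -0.0817  0.012 ] [126 124 119]
111 [ 0.513  -0.0826  0.0121] [104 107  99]
112 [ 0.5132 -0.0804  0.0429] [73 99 74]
113 [ 0.5133 -0.0807  0.0489] [ 59 110  66]
114 [ 0.5133 -0.0812  0.0517] [ 80 116  82]
115 [ 0.5134 -0.0819  0.0533] [115 125 108]
116 [ 0.5135 -0.0823  0.0574] [140 145 134]
117 [ 0.5135 -0.0831  0.0581] [159 160 148]
118 [ 0.5136 -0.0837  0.0598] [166 170 156]
119 [ 0.5136 -0.0846  0.0591] [177 181 165]
120 [ 0.5137 -0.0855  0.0586] [179 183 167]
121 [ 0.5138 -0.0863  0.0595] [183 185 171]
122 [ 0.5138 -0.0874  0.0578] [182 186 171]
123 [ 0.5139 -0.0882  0.0582] [181 184 167]
124 [ 0.514  -0.089   0.0584] [179 182 168]
red [344  72] [362  83] [353.91463415  77.91463415] [[ 0.59344494 -0.04422524  0.057     ]] [ 0.59330713 -0.04429951  0.05780573]
brass [302  72] [349  84] [[ 0.55421658 -0.04786629  0.024     ]
 [ 0.59787033 -0.04411926  0.024     ]]
```

```bash
python3 - <<'E'
from h import *
z=load("/tmp/w4.npz"); crop(z["im"],(185,0,385,160),4,"pics/w4c.png")
E
```

```text
(no output)
```

View pics/w4c.png

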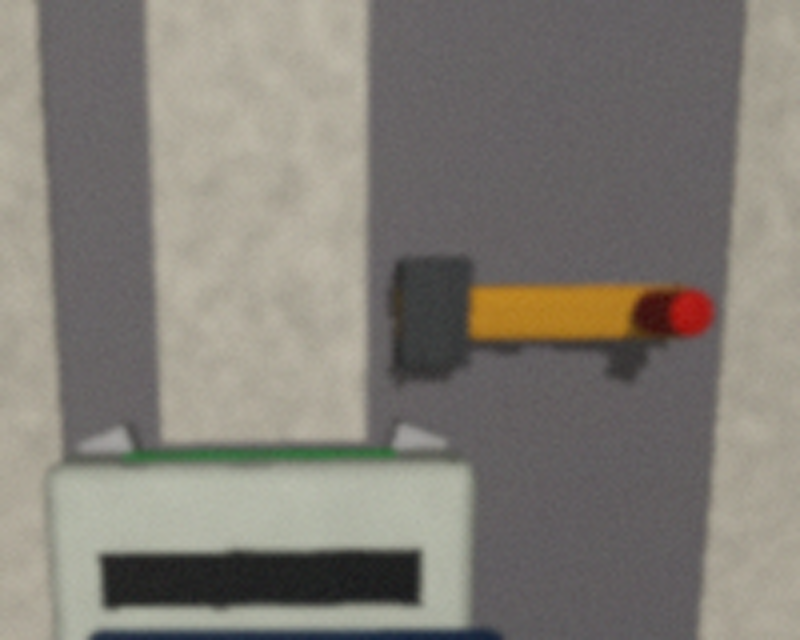

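```bash
python3 rel.py 0.5015 -0.0012 0.14 5.1;python3 rel.py 0.5015 -0.0012 0.0885 5.1
```

```text
shift units [ 3.285 -0.201  3.461] turn units [ 0.003 -0.022 -0.122]
now 5.575 [ 0.5195 -0.1319  0.2781] yaw y 4.37 tilt z [ 1.0e-04  2.3e-03 -1.0e+00] F [ 0.7 -0.2 -1.9] gw 0.53
shift units [ 3.282 -0.201  4.748] turn units [ 0.003 -0.022 -0.122]
now 5.575 [ 0.5195 -0.1319  0.2781] yaw y 4.37 tilt z [ 1.0e-04  2.3e-03 -1.0e+00] F [ 0.7 -0.2 -1.9] gw 0.53
```

```bash
python3 -m pendant '[{"claw":-1,"tx":1.2,"ty":-0.1,"tz":0.3,"rx":0,"ry":0,"rz":-0.12},{"claw":-1,"tx":2.4,"ty":-0.2,"tz":1,"rx":0,"ry":-0.02,"rz":-0.12},{"claw":-1,"tx":3.28,"ty":-0.2,"tz":2,"rx":0,"ry":-0.02,"rz":-0.12},{"claw":-1,"tx":3.28,"ty":-0.2,"tz":3,"rx":0,"ry":-0.02,"rz":-0.12},{"claw":-1,"tx":3.28,"ty":-0.2,"tz":3.9,"rx":0,"ry":-0.02,"rz":-0.12},{"claw":-1,"tx":3.28,"ty":-0.2,"tz":4.3,"rx":0,"ry":-0.02,"rz":-0.12},{"claw":-1,"tx":3.28,"ty":-0.2,"tz":4.5,"rx":0,"ry":-0.02,"rz":-0.12},{"claw":-1,"tx":3.28,"ty":-0.2,"tz":4.5,"rx":0,"ry":-0.02,"rz":-0.12},{"claw":-1,"tx":3.28,"ty":-0.2,"tz":4.5,"rx":0,"ry":-0.02,"rz":-0.12}]'
python3 rel.py 0.5015 -0.0012 0.0875 5.1
```

```text
time: 6.7
ee_pos: [0.5023, -0.0013, 0.0995]
tool_rot: [0.001, 0.675, 0.738, 0.001]
contact_force: [-0.2, 0.2, -2.1]
grip_width: 0.522
shift units [ 0.005 -0.021  0.299] turn units [ 0.024 -0.004 -0.004]
now 6.7 [ 0.5023 -0.0013  0.0995] yaw y 5.08 tilt z [ 2.5e-03  6.0e-04 -1.0e+00] F [-0.2  0.2 -2.1] gw 0.522
```

```bash
python3 -m pendant '[{"claw":-1,"tx":0,"ty":-0.02,"tz":0.15,"rx":0,"ry":0,"rz":0},{"claw":-1,"tx":0,"ty":-0.02,"tz":0.25,"rx":0,"ry":0,"rz":0},{"claw":-1,"tx":0,"ty":-0.02,"tz":0.3,"rx":0,"ry":0,"rz":0},{"claw":-1,"tx":0,"ty":-0.02,"tz":0.3,"rx":0,"ry":0,"rz":0}]'
python3 rel.py 0.5015 -0.0012 0.0875 5.1
```

```text
time: 7.2
ee_pos: [0.5015, -0.0014, 0.0879]
tool_rot: [0.0, 0.675, 0.738, 0.001]
contact_force: [-1.6, 0.6, 5.1]
grip_width: 0.52
shift units [0.005 0.002 0.01 ] turn units [ 0.019 -0.01  -0.005]
now 7.2 [ 0.5015 -0.0014  0.0879] yaw y 5.07 tilt z [ 0.0019  0.0013 -1.    ] F [-1.6  0.6  5.1] gw 0.52
```

```bash
python3 -m pendant '[{"claw":0.4,"tx":0,"ty":0,"tz":0,"rx":0,"ry":0,"rz":0},{"claw":0.4,"tx":0,"ty":0,"tz":0,"rx":0,"ry":0,"rz":0},{"claw":0.4,"tx":0,"ty":0,"tz":0,"rx":0,"ry":0,"rz":0},{"claw":0.4,"tx":0,"ty":0,"tz":-0.5,"rx":0,"ry":0,"rz":0},{"claw":0.4,"tx":0,"ty":0,"tz":-1.5,"rx":0,"ry":0,"rz":0},{"claw":0.4,"tx":0,"ty":0,"tz":-2.5,"rx":0,"ry":0,"rz":0},{"claw":-1,"tx":-1.2,"ty":0,"tz":-3.5,"rx":0,"ry":0,"rz":0},{"claw":-1,"tx":-2.2,"ty":0,"tz":-3.5,"rx":0,"ry":0,"rz":0},{"claw":-1,"tx":-2.5,"ty":0,"tz":-3.5,"rx":0,"ry":0,"rz":0},{"claw":-1,"tx":-2.5,"ty":0,"tz":-3.5,"rx":0,"ry":0,"rz":0},{"claw":-1,"tx":-2.5,"ty":0,"tz":-3.5,"rx":0,"ry":0,"rz":0}]'
python3 - <<'E'
from meas import *
from bench import *
p=camera_params("wrist");im,d=get_image("wrist"); cv2.imwrite("pics/w5.png",im[:,:,::-1])
np.savez("/tmp/w5.npz",im=im,d=d,**{k:np.array(v) for k,v in p.items()})
blue(load("/tmp/w5.npz"),None,.024)
E
python3 rel.py 0.5 0.07 0.2 5.1
```

```text
time: 8.57
ee_pos: [0.5099, -0.0995, 0.2271]
tool_rot: [-0.001, 0.674, 0.738, 0.001]
contact_force: [0.6, -0.2, -0.1]
grip_width: 0.003
[259.5  61.2] 3006 ((0.5029305219650269, -0.0076439641416072845), (0.04490421339869499, 0.08905096352100372), 5.058291912078857)
shift units [4.241 0.138 0.687] turn units [ 0.007 -0.019  0.019]
now 8.625 [ 0.5099 -0.0995  0.2272] yaw y 5.22 tilt z [ 5.e-04  2.e-03 -1.e+00] F [-0.5 -0.6 -0.1] gw 0.002
```

View pics/w5.png

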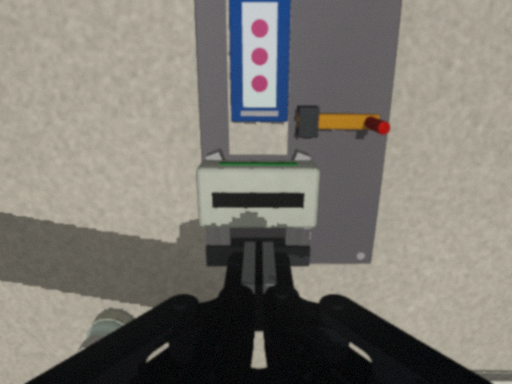

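The carrier lies in the lane parallel to it (5.06° against 5.08°) and centred to about 1 mm, front edge at row ~122. Next, behind it with the fingers shut.

```bash
python3 rel.py 0.4955 0.0685 0.15 5.1; python3 rel.py 0.4955 0.0685 0.088 5.1
```

```text
shift units [4.212 0.022 1.937] turn units [ 0.007 -0.019  0.019]
now 8.625 [ 0.5099 -0.0995  0.2272] yaw y 5.22 tilt z [ 5.e-04  2.e-03 -1.e+00] F [-0.5 -0.6 -0.1] gw 0.002
shift units [4.209 0.021 3.487] turn units [ 0.007 -0.019  0.019]
now 8.625 [ 0.5099 -0.0995  0.2272] yaw y 5.22 tilt z [ 5.e-04  2.e-03 -1.e+00] F [-0.5 -0.6 -0.1] gw 0.002
```

```bash
python3 -m pendant '[{"claw":-1,"tx":1.4,"ty":0.02,"tz":0,"rx":0,"ry":0,"rz":0.02},{"claw":-1,"tx":2.8,"ty":0.02,"tz":0.2,"rx":0,"ry":0,"rz":0.02},{"claw":-1,"tx":4,"ty":0.02,"tz":0.5,"rx":0,"ry":0,"rz":0.02},{"claw":-1,"tx":4.22,"ty":0.02,"tz":1,"rx":0,"ry":0,"rz":0.02},{"claw":-1,"tx":4.22,"ty":0.02,"tz":1.6,"rx":0,"ry":0,"rz":0.02},{"claw":-1,"tx":4.22,"ty":0.02,"tz":1.9,"rx":0,"ry":0,"rz":0.02},{"claw":-1,"tx":4.22,"ty":0.02,"tz":2.4,"rx":0,"ry":0,"rz":0.02},{"claw":-1,"tx":4.22,"ty":0.02,"tz":2.9,"rx":0,"ry":0,"rz":0.02},{"claw":-1,"tx":4.22,"ty":0.02,"tz":3.2,"rx":0,"ry":0,"rz":0.02},{"claw":-1,"tx":4.22,"ty":0.02,"tz":3.4,"rx":0,"ry":0,"rz":0.02},{"claw":-1,"tx":4.22,"ty":0.02,"tz":3.4,"rx":0,"ry":0,"rz":0.02}]' 60
python3 rel.py 0.4955 0.0685 0.088 5.1
python3 - <<'E'
from h import *
from bench import *
im,d=get_image("side"); crop(im,(190,150,340,260),5,"pics/s6.png")
E
```

```text
time: 10.0
ee_pos: [0.4954, 0.0689, 0.0913]
tool_rot: [-0.001, 0.675, 0.738, 0.001]
contact_force: [0.1, 0.6, -0.1]
grip_width: -0.002
shift units [-0.01   0.002  0.082] turn units [ 0.002 -0.018 -0.002]
now 10.0 [0.4954 0.0689 0.0913] yaw y 5.09 tilt z [ 0.      0.0019 -1.    ] F [ 0.1  0.6 -0.1] gw -0.002
```

View pics/s6.png

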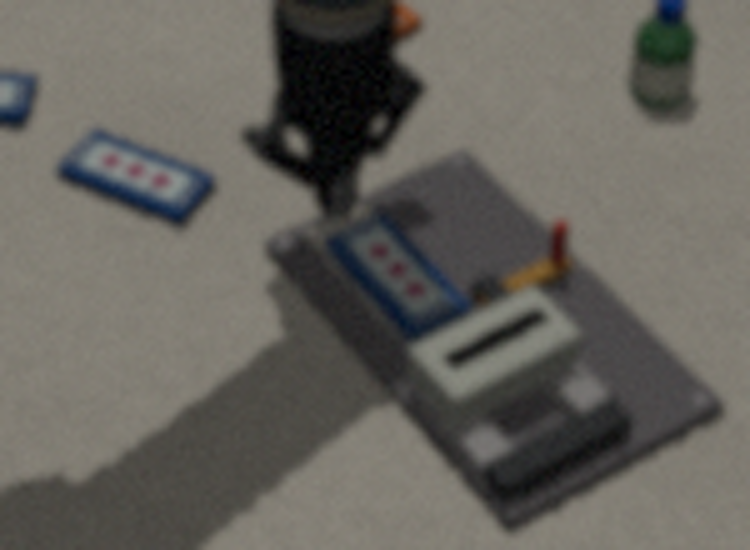

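The shut fingers stand just behind the carrier's rear end at crop (345,205), on the lane. Pushing gently.

```bash
python3 -m pendant '[{"claw":-1,"tx":0,"ty":0,"tz":0.08,"rx":0,"ry":0,"rz":0},{"claw":-1,"tx":-0.15,"ty":0,"tz":0.08,"rx":0,"ry":0,"rz":0},{"claw":-1,"tx":-0.3,"ty":0,"tz":0.08,"rx":0,"ry":0,"rz":0},{"claw":-1,"tx":-0.45,"ty":0,"tz":0.08,"rx":0,"ry":0,"rz":0},{"claw":-1,"tx":-0.6,"ty":0,"tz":0.08,"rx":0,"ry":0,"rz":0},{"claw":-1,"tx":-0.75,"ty":0,"tz":0.08,"rx":0,"ry":0,"rz":0},{"claw":-1,"tx":-0.9,"ty":0,"tz":0.08,"rx":0,"ry":0,"rz":0},{"claw":-1,"tx":-1.05,"ty":0,"tz":0.08,"rx":0,"ry":0,"rz":0},{"claw":-1,"tx":-1.2,"ty":0,"tz":0.08,"rx":0,"ry":0,"rz":0},{"claw":-1,"tx":-1.35,"ty":0,"tz":0.08,"rx":0,"ry":0,"rz":0},{"claw":-1,"tx":-1.5,"ty":0,"tz":0.08,"rx":0,"ry":0,"rz":0},{"claw":-1,"tx":-1.5,"ty":0,"tz":0.08,"rx":0,"ry":0,"rz":0}]'
python3 rel.py 0.5058 -0.051 0.088 5.1
python3 - <<'E'
from h import *
from bench import *
im,d=get_image("side"); crop(im,(190,150,340,260),5,"pics/s7.png")
im,d=get_image("top"); crop(im,(220,130,340,220),6,"pics/t7.png")
E
```

```text
time: 11.55
ee_pos: [0.5009, 0.0081, 0.0883]
tool_rot: [-0.0, 0.675, 0.737, 0.001]
contact_force: [0.5, 0.2, -0.2]
grip_width: -0.001
shift units [-1.482 -0.007  0.005] turn units [ 0.009 -0.011 -0.014]
now 11.55 [0.5009 0.0081 0.0883] yaw y 5.02 tilt z [ 8.0e-04  1.2e-03 -1.0e+00] F [ 0.5  0.2 -0.2] gw -0.001
```

View pics/s7.png

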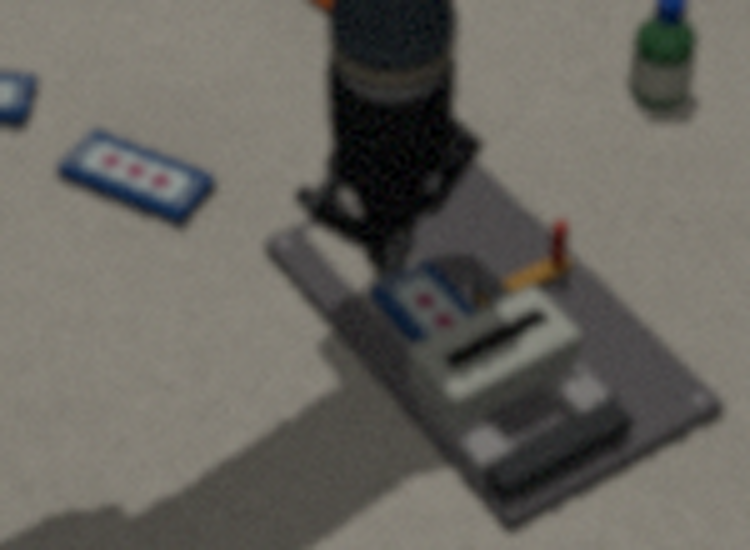

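View pics/t7.png

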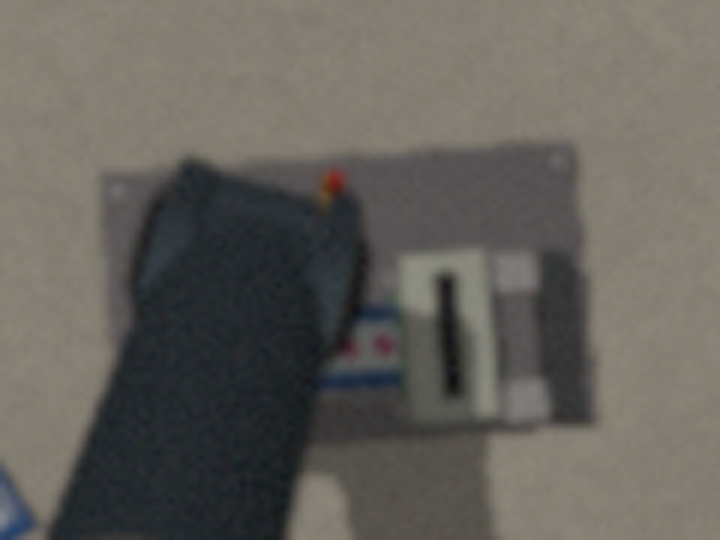

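The carrier has gone under the bar straight and with almost no force. Continuing, then creeping to the stop.

```bash
python3 -m pendant '[{"claw":-1,"tx":-0.12,"ty":0,"tz":0,"rx":0,"ry":0,"rz":0},{"claw":-1,"tx":-0.24,"ty":0,"tz":0,"rx":0,"ry":0,"rz":0},{"claw":-1,"tx":-0.36,"ty":0,"tz":0,"rx":0,"ry":0,"rz":0},{"claw":-1,"tx":-0.48,"ty":0,"tz":0,"rx":0,"ry":0,"rz":0},{"claw":-1,"tx":-0.6,"ty":0,"tz":0,"rx":0,"ry":0,"rz":0},{"claw":-1,"tx":-0.72,"ty":0,"tz":0,"rx":0,"ry":0,"rz":0},{"claw":-1,"tx":-0.84,"ty":0,"tz":0,"rx":0,"ry":0,"rz":0},{"claw":-1,"tx":-0.96,"ty":0,"tz":0,"rx":0,"ry":0,"rz":0},{"claw":-1,"tx":-1.08,"ty":0,"tz":0,"rx":0,"ry":0,"rz":0},{"claw":-1,"tx":-1.2,"ty":0,"tz":0,"rx":0,"ry":0,"rz":0},{"claw":-1,"tx":-1.3,"ty":0,"tz":0,"rx":0,"ry":0,"rz":0},{"claw":-1,"tx":-1.3,"ty":0,"tz":0,"rx":0,"ry":0,"rz":0}]'
python3 rel.py 0.5058 -0.051 0.088 5.1
python3 -m pendant '[{"claw":-1,"tx":-0.05,"ty":0,"tz":0,"rx":0,"ry":0,"rz":0},{"claw":-1,"tx":-0.1,"ty":0,"tz":0,"rx":0,"ry":0,"rz":0},{"claw":-1,"tx":-0.13,"ty":0,"tz":0,"rx":0,"ry":0,"rz":0},{"claw":-1,"tx":-0.13,"ty":0,"tz":0,"rx":0,"ry":0,"rz":0}]'
```

```text
time: 13.15
ee_pos: [0.5055, -0.0437, 0.0882]
tool_rot: [-0.0, 0.675, 0.737, 0.001]
contact_force: [-0.6, 0.1, -0.2]
grip_width: -0.0
shift units [-0.183 -0.008  0.005] turn units [ 0.009 -0.01  -0.013]
now 13.15 [ 0.5055 -0.0437  0.0882] yaw y 5.02 tilt z [ 8.0e-04  1.1e-03 -1.0e+00] F [-0.6  0.1 -0.2] gw -0.0
time: 13.65
ee_pos: [0.506, -0.049, 0.0882]
tool_rot: [0.0, 0.675, 0.737, 0.001]
contact_force: [-0.3, -0.1, -0.8]
grip_width: 0.004
```

Not at the stop yet. Creeping further in small steps.

```bash
python3 -m pendant '[{"claw":-1,"tx":-0.03,"ty":0,"tz":0,"rx":0,"ry":0,"rz":0},{"claw":-1,"tx":-0.06,"ty":0,"tz":0,"rx":0,"ry":0,"rz":0},{"claw":-1,"tx":-0.08,"ty":0,"tz":0,"rx":0,"ry":0,"rz":0},{"claw":-1,"tx":-0.08,"ty":0,"tz":0,"rx":0,"ry":0,"rz":0}]'
python3 -m pendant '[{"claw":-1,"tx":-0.03,"ty":0,"tz":0,"rx":0,"ry":0,"rz":0},{"claw":-1,"tx":-0.06,"ty":0,"tz":0,"rx":0,"ry":0,"rz":0},{"claw":-1,"tx":-0.08,"ty":0,"tz":0,"rx":0,"ry":0,"rz":0},{"claw":-1,"tx":-0.08,"ty":0,"tz":0,"rx":0,"ry":0,"rz":0}]'
```

```text
time: 14.15
ee_pos: [0.5062, -0.0503, 0.0882]
tool_rot: [-0.001, 0.675, 0.738, 0.001]
contact_force: [-1.0, 5.9, 2.0]
grip_width: 0.004
time: 14.65
ee_pos: [0.5062, -0.0506, 0.0882]
tool_rot: [-0.003, 0.674, 0.739, 0.002]
contact_force: [-1.3, 8.4, 2.8]
grip_width: -0.004
```

```bash
python3 -m pendant '[{"claw":-1,"tx":-0.06,"ty":0,"tz":0,"rx":0,"ry":0,"rz":0},{"claw":-1,"tx":-0.12,"ty":0,"tz":0,"rx":0,"ry":0,"rz":0},{"claw":-1,"tx":-0.15,"ty":0,"tz":0,"rx":0,"ry":0,"rz":0},{"claw":-1,"tx":-0.15,"ty":0,"tz":0,"rx":0,"ry":0,"rz":0}]'
python3 -m pendant '[{"claw":-1,"tx":0.3,"ty":0,"tz":0,"rx":0,"ry":0,"rz":0},{"claw":-1,"tx":0.6,"ty":0,"tz":0,"rx":0,"ry":0,"rz":0},{"claw":-1,"tx":0.6,"ty":0,"tz":-1,"rx":0,"ry":0,"rz":0},{"claw":-1,"tx":0.6,"ty":0,"tz":-2,"rx":0,"ry":0,"rz":0},{"claw":-1,"tx":0,"ty":0,"tz":-3,"rx":0,"ry":0,"rz":0},{"claw":-1,"tx":-1.4,"ty":0,"tz":-4,"rx":0,"ry":0,"rz":0},{"claw":-1,"tx":-2,"ty":0,"tz":-4,"rx":0,"ry":0,"rz":0},{"claw":-1,"tx":-2,"ty":0,"tz":-4,"rx":0,"ry":0,"rz":0},{"claw":-1,"tx":-2,"ty":0,"tz":-4,"rx":0,"ry":0,"rz":0}]'
python3 - <<'E'
from h import *
from bench import *
p=camera_params("wrist");im,d=get_image("wrist"); crop(im,(160,0,420,200),3,"pics/w8.png")
np.savez("/tmp/w8.npz",im=im,d=d,**{k:np.array(v) for k,v in p.items()})
E
python3 rel.py 0.6 -0.04 0.2 5.1
```

```text
time: 15.15
ee_pos: [0.5064, -0.0512, 0.0883]
tool_rot: [-0.007, 0.673, 0.74, 0.004]
contact_force: [-2.1, 15.2, 5.6]
grip_width: 0.002
time: 16.27
ee_pos: [0.5144, -0.1324, 0.2464]
tool_rot: [-0.007, 0.673, 0.74, 0.004]
contact_force: [-1.1, 1.5, -0.5]
grip_width: -0.0
shift units [2.063 2.356 1.178] turn units [-0.047 -0.153  0.073]
now 16.325 [ 0.5145 -0.132   0.2463] yaw y 5.54 tilt z [-0.0064  0.0155 -0.9999] F [ 1.1  0.4 -0.3] gw 0.0
```

View pics/w8.png

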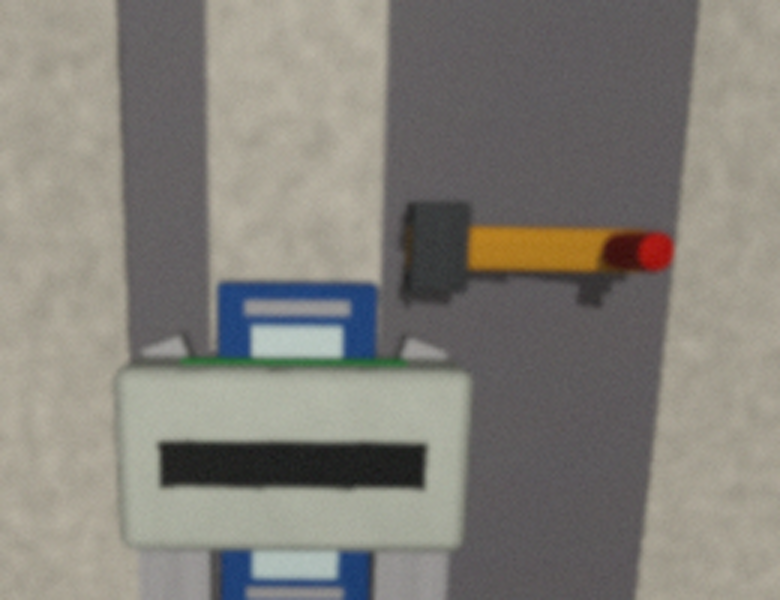

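```bash
python3 - <<'E'
from h import *
z=load("/tmp/w8.npz")
ex=np.array([.0886,-.9961]);ey=np.array([.9961,.0886])
for n,uv,h in [("rear edge",(160+300/3,283/3),.024),("post top",(160+656/3,251/3),.057),("housing lo",(160+435/3,292/3),.03)]:
    w=onplane(z,uv,h)[0]; print(n,w.round(4),"reader xy mm",((w[:2]@ex-.1266)*1e3).round(1),((w[:2]@ey-.4993)*1e3).round(1))
E
python3 rel.py 0.6229 -0.0416 0.16 5.1;python3 rel.py 0.6229 -0.0416 0.099 5.1
```

```text
rear edge [ 0.5086 -0.0621  0.024 ] reader xy mm -19.7 1.9
post top [ 0.5966 -0.0438  0.057 ] reader xy mm -30.1 91.1
housing lo [ 0.5462 -0.0605  0.03  ] reader xy mm -17.9 39.4
shift units [1.952 2.927 2.174] turn units [-0.047 -0.153  0.073]
now 16.325 [ 0.5145 -0.132   0.2463] yaw y 5.54 tilt z [-0.0064  0.0155 -0.9999] F [ 1.1  0.4 -0.3] gw 0.0
shift units [1.928 2.934 3.699] turn units [-0.047 -0.153  0.073]
now 16.325 [ 0.5145 -0.132   0.2463] yaw y 5.54 tilt z [-0.0064  0.0155 -0.9999] F [ 1.1  0.4 -0.3] gw 0.0
```

The rear edge sits 19.7 mm in front of the bar (20 nominal), so the carrier is home. Next, outside the post at crop (656,251).

```bash
python3 -m pendant '[{"claw":-1,"tx":0.7,"ty":1,"tz":0.3,"rx":0,"ry":-0.1,"rz":0.07},{"claw":-1,"tx":1.4,"ty":2,"tz":0.8,"rx":-0.05,"ry":-0.15,"rz":0.07},{"claw":-1,"tx":1.93,"ty":3.05,"tz":1.3,"rx":-0.05,"ry":-0.15,"rz":0.07},{"claw":-1,"tx":1.93,"ty":3.05,"tz":1.8,"rx":-0.05,"ry":-0.15,"rz":0.07},{"claw":-1,"tx":1.93,"ty":3.05,"tz":2,"rx":-0.05,"ry":-0.15,"rz":0.07},{"claw":-1,"tx":1.93,"ty":3.05,"tz":2,"rx":-0.05,"ry":-0.15,"rz":0.07}]'
python3 rel.py 0.6270 -0.0412 0.099 5.1
python3 - <<'E'
from h import *
from bench import *
im,d=get_image("side"); crop(im,(220,150,370,260),5,"pics/s9.png")
E
```

```text
time: 17.08
ee_pos: [0.6267, -0.0429, 0.1663]
tool_rot: [-0.001, 0.675, 0.737, -0.001]
contact_force: [-1.4, 0.5, 0.6]
grip_width: -0.0
shift units [0.041 0.014 1.684] turn units [-0.017 -0.001 -0.011]
now 17.075 [ 0.6267 -0.0429  0.1663] yaw y 5.04 tilt z [-0.0017 -0.     -1.    ] F [-1.4  0.5  0.6] gw -0.0
```

View pics/s9.png

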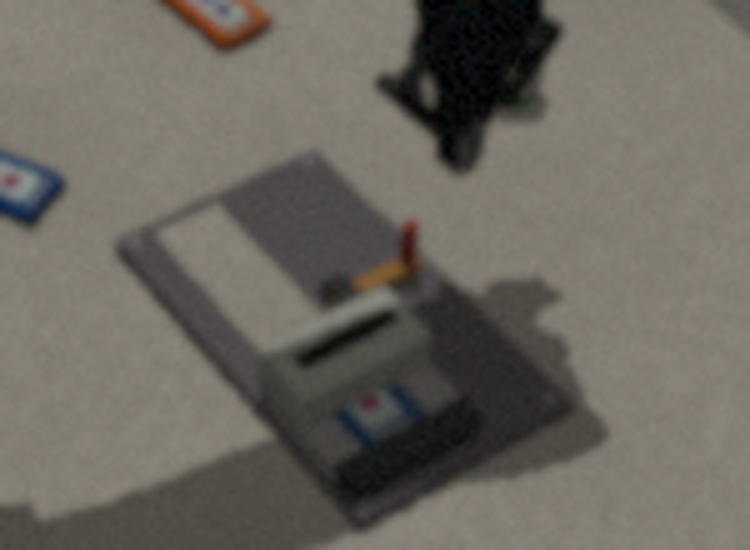

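The carrier touches the stop in the side view, and the gripper is clear, above and outside the red post. Descending beside it, then pushing along -y of the reader.

```bash
python3 -m pendant '[{"claw":-1,"tx":0.04,"ty":0.02,"tz":0.5,"rx":0,"ry":0,"rz":0},{"claw":-1,"tx":0.04,"ty":0.02,"tz":1,"rx":0,"ry":0,"rz":0},{"claw":-1,"tx":0.04,"ty":0.02,"tz":1.4,"rx":0,"ry":0,"rz":0},{"claw":-1,"tx":0.04,"ty":0.02,"tz":1.68,"rx":0,"ry":0,"rz":0},{"claw":-1,"tx":0.04,"ty":0.02,"tz":1.68,"rx":0,"ry":0,"rz":0},{"claw":-1,"tx":0.04,"ty":0.02,"tz":1.68,"rx":0,"ry":0,"rz":0}]'
python3 rel.py 0.5772 -0.0457 0.099 5.1
python3 -m pendant '[{"claw":-1,"tx":0,"ty":-0.1,"tz":0,"rx":0,"ry":0,"rz":0},{"claw":-1,"tx":0,"ty":-0.2,"tz":0,"rx":0,"ry":0,"rz":0},{"claw":-1,"tx":0,"ty":-0.3,"tz":0,"rx":0,"ry":0,"rz":0},{"claw":-1,"tx":0,"ty":-0.4,"tz":0,"rx":0,"ry":0,"rz":0},{"claw":-1,"tx":0,"ty":-0.5,"tz":0,"rx":0,"ry":0,"rz":0},{"claw":-1,"tx":0,"ty":-0.5,"tz":0,"rx":0,"ry":0,"rz":0}]'
python3 - <<'E'
from h import *
from bench import *
im,d=get_image("side"); crop(im,(220,150,370,260),5,"pics/s10.png")
E
```

```text
time: 17.88
ee_pos: [0.6283, -0.0416, 0.1004]
tool_rot: [0.0, 0.675, 0.737, 0.0]
contact_force: [0.5, 0.0, 0.2]
grip_width: 0.0
shift units [ 0.009 -1.283  0.034] turn units [ 0.009  0.002 -0.014]
now 17.875 [ 0.6283 -0.0416  0.1004] yaw y 5.02 tilt z [ 1.e-03 -1.e-04 -1.e+00] F [0.5 0.  0.2] gw 0.0
time: 18.62
ee_pos: [0.6083, -0.0433, 0.1006]
tool_rot: [0.0, 0.675, 0.737, 0.0]
contact_force: [0.9, 0.2, 0.1]
grip_width: 0.001
```

View pics/s10.png

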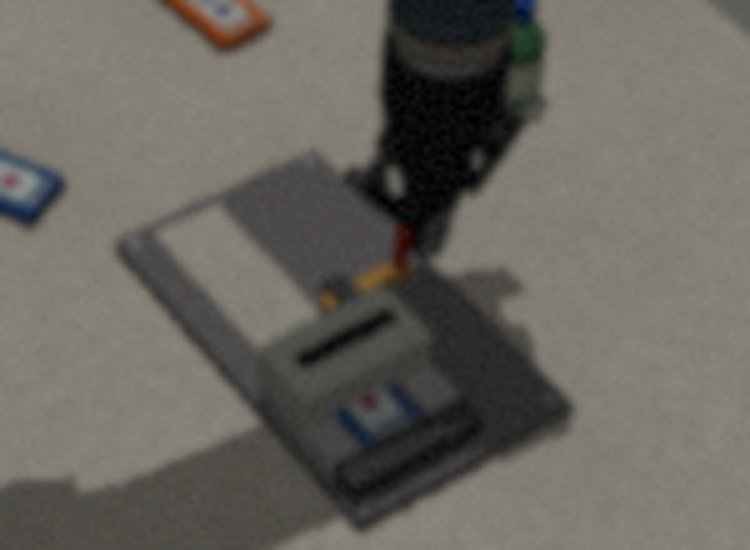

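The fingers are on the post and the bolt tip has started to emerge from its housing at (330,297). Continuing.

```bash
python3 -m pendant '[{"claw":-1,"tx":0,"ty":-0.1,"tz":0,"rx":0,"ry":0,"rz":0},{"claw":-1,"tx":0,"ty":-0.2,"tz":0,"rx":0,"ry":0,"rz":0},{"claw":-1,"tx":0,"ty":-0.3,"tz":0,"rx":0,"ry":0,"rz":0},{"claw":-1,"tx":0,"ty":-0.4,"tz":0,"rx":0,"ry":0,"rz":0},{"claw":-1,"tx":0,"ty":-0.5,"tz":0,"rx":0,"ry":0,"rz":0},{"claw":-1,"tx":0,"ty":-0.6,"tz":0,"rx":0,"ry":0,"rz":0},{"claw":-1,"tx":0,"ty":-0.65,"tz":0,"rx":0,"ry":0,"rz":0},{"claw":-1,"tx":0,"ty":-0.65,"tz":0,"rx":0,"ry":0,"rz":0}]'
python3 -m pendant '[{"claw":-1,"tx":0,"ty":-0.05,"tz":0,"rx":0,"ry":0,"rz":0},{"claw":-1,"tx":0,"ty":-0.1,"tz":0,"rx":0,"ry":0,"rz":0},{"claw":-1,"tx":0,"ty":-0.13,"tz":0,"rx":0,"ry":0,"rz":0},{"claw":-1,"tx":0,"ty":-0.13,"tz":0,"rx":0,"ry":0,"rz":0}]'
```

```text
time: 19.68
ee_pos: [0.582, -0.0456, 0.1004]
tool_rot: [-0.0, 0.675, 0.737, 0.0]
contact_force: [0.9, 0.1, 0.5]
grip_width: 0.0
time: 20.18
ee_pos: [0.5766, -0.0461, 0.1004]
tool_rot: [-0.0, 0.676, 0.737, -0.0]
contact_force: [1.3, 0.2, 0.6]
grip_width: 0.001
```

```bash
python3 -m pendant '[{"claw":-1,"tx":0,"ty":-0.04,"tz":0,"rx":0,"ry":0,"rz":0},{"claw":-1,"tx":0,"ty":-0.08,"tz":0,"rx":0,"ry":0,"rz":0},{"claw":-1,"tx":0,"ty":-0.1,"tz":0,"rx":0,"ry":0,"rz":0},{"claw":-1,"tx":0,"ty":-0.1,"tz":0,"rx":0,"ry":0,"rz":0}]'
```

```text
time: 20.68
ee_pos: [0.5751, -0.0461, 0.1008]
tool_rot: [0.002, 0.675, 0.738, 0.002]
contact_force: [7.6, 1.1, -4.2]
grip_width: -0.005
```

The force has risen at the end of travel. One firmer press, then retreat and check.

```bash
python3 -m pendant '[{"claw":-1,"tx":0,"ty":-0.06,"tz":0,"rx":0,"ry":0,"rz":0},{"claw":-1,"tx":0,"ty":-0.12,"tz":0,"rx":0,"ry":0,"rz":0},{"claw":-1,"tx":0,"ty":-0.12,"tz":0,"rx":0,"ry":0,"rz":0}]'
python3 -m pendant '[{"claw":-1,"tx":0,"ty":0.3,"tz":0,"rx":0,"ry":0,"rz":0},{"claw":-1,"tx":0,"ty":0.6,"tz":0,"rx":0,"ry":0,"rz":0},{"claw":-1,"tx":0,"ty":0.6,"tz":-1,"rx":0,"ry":0,"rz":0},{"claw":-1,"tx":0,"ty":0.6,"tz":-2,"rx":0,"ry":0,"rz":0},{"claw":-1,"tx":-1,"ty":-0.3,"tz":-3,"rx":0,"ry":0,"rz":0},{"claw":-1,"tx":-2,"ty":-1.2,"tz":-3.8,"rx":0,"ry":0,"rz":0},{"claw":-1,"tx":-2.2,"ty":-1.5,"tz":-3.8,"rx":0,"ry":0,"rz":0},{"claw":-1,"tx":-2.2,"ty":-1.5,"tz":-3.8,"rx":0,"ry":0,"rz":0},{"claw":-1,"tx":-2.2,"ty":-1.5,"tz":-3.8,"rx":0,"ry":0,"rz":0}]'
python3 - <<'E'
from h import *
from bench import *
p=camera_params("wrist");im,d=get_image("wrist"); crop(im,(160,0,420,200),3,"pics/w11.png")
np.savez("/tmp/w11.npz",im=im,d=d,**{k:np.array(v) for k,v in p.items()})
im,d=get_image("top"); crop(im,(100,60,420,300),2.4,"pics/t11.png")
E
```

```text
time: 21.05
ee_pos: [0.5744, -0.0461, 0.1013]
tool_rot: [0.007, 0.675, 0.738, 0.005]
contact_force: [13.0, 1.3, -8.7]
grip_width: 0.003
time: 22.18
ee_pos: [0.5206, -0.1369, 0.2516]
tool_rot: [0.006, 0.674, 0.739, 0.004]
contact_force: [-0.4, 0.6, -0.6]
grip_width: -0.004
```

View pics/w11.png

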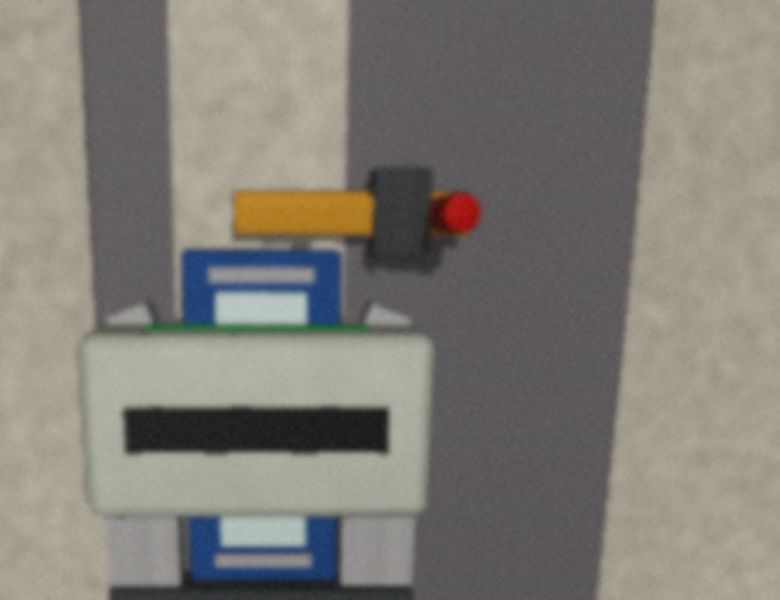

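View pics/t11.png

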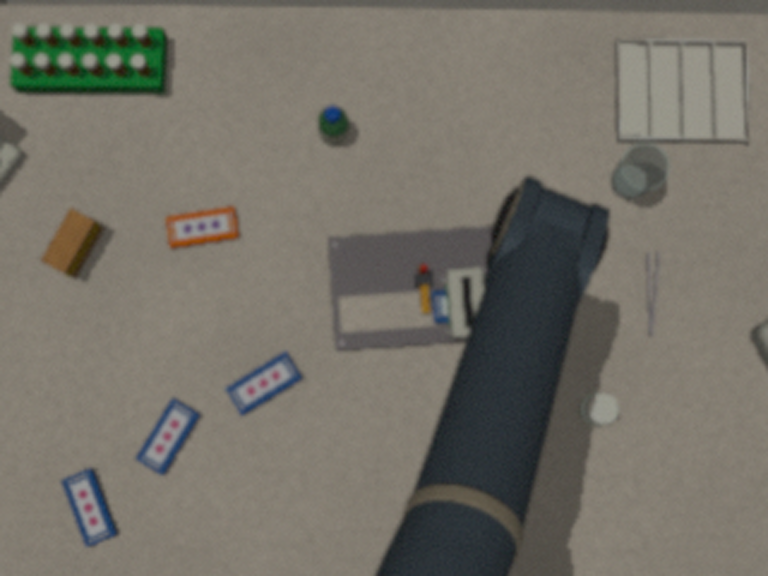

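The bolt lies across behind the carrier: its tip is at crop (233,213) and the post at (461,212). The carrier's far end is at the stop, row ~580. Checking the numbers before handing in.

```bash
python3 - <<'E'
from h import *
from bench import *
z=load("/tmp/w11.npz")
ex=np.array([.0886,-.9961]);ey=np.array([.9961,.0886])
for n,uv,h in [("rear edge",(160+262/3,250/3),.024),("post top",(160+462/3,211/3),.057),("bolt tip",(160+234/3,213/3),.024),("front edge",(160+263/3,582/3),.024)]:
    w=onplane(z,uv,h)[0]; print(n,"reader xy mm",((w[:2]@ex-.1266)*1e3).round(1),((w[:2]@ey-.4993)*1e3).round(1))
s=read_state(); print(s["time"],s["qvel"].round(3),s["contact_force"].round(1))
hand_in()
E
```

```text
rear edge reader xy mm -19.5 1.4
post top reader xy mm -30.2 52.2
bolt tip reader xy mm -29.6 -6.4
front edge reader xy mm 80.8 1.1
22.275 [-0.002 -0.003  0.007  0.     0.001 -0.     0.001] [ 0.3  0.2 -0.1]
the job is handed in; nothing more can be done
```

I loaded the blue carrier that was farthest from the base, 0.546 m away, into the reader and handed the job in at about 22.3 s. I gripped it, laid it on the lane and released it. I then pushed it under the bar with shut fingers until it pressed on the stop at about 15 N, and slid the bolt across by its red post to its end stop at about 13 N.

**Carrier:** in the last wrist-camera picture its rear edge is 19.5 mm in front of the bar (20 nominal) and its front edge is at 80.8 mm (stop at 80).

**Bolt:** its post is at y = 52.2 mm (52 nominal when closed), and its tip lies across the lane behind the carrier.

**Other things:** the orange carrier, the other blue carriers, and the rest of the bench look unmoved in the last top view. I did not measure them again. The arm hid part of the reader in that view, so the wrist picture covers it. The arm was clear of everything and still, with contact force near zero.

**Disagreements:** my first call was refused because rows need all seven keys. The carrier reads 1 to 2 mm off mid-lane, which is within the 2 mm play and the calibration error. The open bolt post read 88 mm in one picture and 91 mm in a later one, and this did not affect the result.

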